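# Free a seized shelf-upright slide by driving out its stuck pins

### The job

Free the seized blue bar of the shelf-upright guide: with the yellow-handled drift punch, drive every stuck pin out from its tail side (through the windows in the cheek opposite the copper heads) on to the green ledge, never touching a pin with the fingers while it is still in its hole, and then slide the blue bar out by its orange grip all the way to its end stop. Leave all the old pins in the blue bin and the punch lying flat on the black rubber mat. Do not knock the bottles or the jar about.

Things in the scene. Friction and masses are not known exactly. Their poses are not given: they have to be found in the camera images.
- upright: Fixed jig on the bench: white two-cheek shelf-upright guide, cheeks 184 mm long (x -92 to 92) and 68 mm high, blue bar sliding between them. Origin on the bench under its middle; z up; x along the guide, +x towards the red end stop; y across. Four pin stations at x = -72, -24, 24, 72 mm; bores run along y, pin axes 50 mm above the bench. Pins go out only towards -y, where the heads are.
- window (a point): Centre of the second window (x = -24 mm) on the outer face of the entry cheek (the +y cheek, y 17 to 35 mm of the upright). Its windows, one per station, are 20 x 20 mm (z 40 to 60). Behind it the blue bar (y -12 to 12) and the exit cheek (y -35 to -17) have openings 14 mm wide, 13.5 mm high (z 44 to 57.5). A pin takes about 8 to 13 N to drive.
- ledge (a point): Middle of the top of the green catch ledge, 38 mm above the bench, which adjoins the exit cheek: x -92 to 92, y -135 to -35 mm of the upright, with a 4 mm thick lip 6 mm high along its outer edge. A driven pin slides out on to it, straight, and stays.
- stop (a point): Face of the red end stop, at x = 184 mm of the upright.
- pin1: Worn pin at station x = -72 mm; may be absent. Steel shank 12 mm dia., 57 mm long; square copper head 20 x 20 x 8 mm. Origin on the axis, mid-length; y axis along it: head end at -32.5, tail end at +32.5 mm. Starts with origin at y = -10.5 mm of the upright, tail 13 mm inside the entry window, head against the exit cheek; wholly out when the origin is past y = -67.5. 70 g.
- pin2: Worn pin at station x = -24 mm; may be absent. Steel shank 12 mm dia., 57 mm long; square copper head 20 x 20 x 8 mm. Origin on the axis, mid-length; y axis along it: head end at -32.5, tail end at +32.5 mm. Starts with origin at y = -10.5 mm of the upright, tail 13 mm inside the entry window, head against the exit cheek; wholly out when the origin is past y = -67.5. 70 g.
- pin3: Worn pin at station x = 24 mm; may be absent. Steel shank 12 mm dia., 57 mm long; square copper head 20 x 20 x 8 mm. Origin on the axis, mid-length; y axis along it: head end at -32.5, tail end at +32.5 mm. Starts with origin at y = -10.5 mm of the upright, tail 13 mm inside the entry window, head against the exit cheek; wholly out when the origin is past y = -67.5. 70 g.
- pin4: Worn pin at station x = 72 mm; may be absent. Steel shank 12 mm dia., 57 mm long; square copper head 20 x 20 x 8 mm. Origin on the axis, mid-length; y axis along it: head end at -32.5, tail end at +32.5 mm. Starts with origin at y = -10.5 mm of the upright, tail 13 mm inside the entry window, head against the exit cheek; wholly out when the origin is past y = -67.5. 70 g.
- bar (a joint): Slide of the blue bar along the upright's +x, in m: 0 = seized position (pins pass through it and lock it), 0.050 = against the end stop. Stiff: about 3 N of friction, stays where it is left.
- bar_grip (a point): Middle of the orange grip on the blue bar, 80 mm above the bench. The grip is an upright block 30 mm (along the upright's x) by 22 mm (along its y), from 34 to 98 mm above the bench; it stands 119 mm from the upright's origin along +x when the bar is at 0, beyond the end of the cheeks.
- punch: Loose drift punch, 190 mm long, 250 g. Yellow square handle 26 x 26 x 100 mm, then a round steel shank 8 mm across and 90 mm long. Origin in the middle of the handle on the axis; x axis points along it to the tip, which is 140 mm from the origin; the handle's faces are square to y and z. It lies on the mat at the start.
- punch_tip (a point): Tip of the punch's shank, on its axis.
- mat: Fixed black rubber mat on the bench, 260 (its x) by 130 (its y) by 4 mm thick. Origin in the middle of its underside.
- bin: Loose open blue scrap bin, 180 (its x) by 160 (its y) by 60 mm high, walls and floor 4 mm, 0.8 kg. Origin in the middle of its underside.
- bin_in (a point): Middle of the bin's inner floor, axes as the bin.
- bottle1: Bystander: pink bottle, 68 mm across, 180 mm tall. Origin in the middle of its underside.
- bottle2: Bystander: pink bottle like the other.
- jar: Bystander: white jar, 70 mm across, 100 mm tall. Origin in the middle of its underside.

How it is judged:
By the outcome, as a careful person would: the job done as asked, in the order asked, and still so for the second after the job is handed in, with the robot touching nothing.
Of pin1, pin2, pin3, pin4 only 3 to 4 are there at a start; the rules pass over those that are not, and their reading is None.
At some moment in a run one of punch, bin may be knocked a few centimetres aside while the robot is not near it.
Once in a run the grip may slacken for a moment while it holds something.
It also fails if it takes over 208 s, if anything falls off the work surface, if the arm or the gripper's body presses on something with over 40 N, if the wrist force passes 120 N, or if a joint passes its speed limit or range.

### The arm

A 6-joint arm with a two-finger parallel gripper is mounted at the origin on the work surface. World frame = base frame: x ahead of the robot, y to its left, z up, the work surface at z = 0. Lengths are in mm, angles in rad, forces in N, time in s.
With the tool pointing down it reaches from about 400 to 825 mm from the base axis. Payload 7 kg.
Tool frame: the origin (TCP) lies at the very end of the fingers, on their centre line; the grasp point (between the pads) lies 19 mm behind it; z points along the fingers, y is the line along which they close (so a half turn about z gives the same grasp; the last joint's range is limited). The gripper opens to 88 mm and grips with 3 to 60 N. Pads are 19 mm wide; open, the fingers measure 130 mm over their backs; the gripper's body (78 mm by 193 mm) begins 47 mm behind the grasp point.
Start: joints at [0.288, 0.359, 0.012, 0, -1.224, -0.288], TCP at [674.978, -0.019, 226.561] pointing down, gripper open.
Joint ranges: [-3.07, 3.07], [-1.43, 2.12], [-1.02, 1.25], [-3.03, 1.67], [-3.05, -0], [-3.03, 3.03]. Speed limits (rad/s): [2.39, 2.39, 3.01, 3.14, 3.14, 3.14].

### API

Orientations are given as a unit quaternion [x, y, z, w].
In Python, from plant import bot gives the robot as it stands. Calls block until the motion is done:
- bot.move_ptp(position, orientation): joint-space move of the TCP to a pose.
- bot.line_to(position, velocity=150, ori=None): straight line of the TCP; ori=None keeps the orientation; velocity is the mean speed in mm/s.
- bot.move_joints(angles): joint-space move.
- bot.move_gripper(opening, force=None): finger opening in mm; force is the grip in N (None keeps the last); returns when the fingers have stopped.
- bot.pause(seconds).
- bot.solve_ik(position, orientation): joint angles nearest the present ones, or None.
- bot.read_state(): the state.
- bot.camera(name): name is "scene" or "side" or "wrist"; returns the picture (420x560x3 uint8, red, green, blue); there is no depth.
- bot.get_calibration(name): a dict with "fx", "fy", "cx", "cy" (pixels), "view" (4x4, takes a point from world to camera coordinates); the wrist camera has in their place "T_tool_cam" (4x4, takes a point from camera to tool coordinates, whose origin is the TCP and whose axes are the flange's). Camera axes: x right, y up, looking along -z (the intrinsics and any distortion apply to the point x, -y, -z); pixel columns grow to the right and rows downward; lengths in mm; the calibration is good to about 2 mm. A picture is of the moment at which its call begins: read the wrist's pose just before it. get_calibration takes no time and is no camera call.
A pose or a line that the arm cannot do raises bot.Unreachable and nothing moves.
- bot.close_job(): hands the job in; it is judged then, once.
The state is a dict: "t": time; "joint_pos": joint angles; "qvel": joint speeds; "tau": joint torques, N m; "tcp_pos": TCP position; "eef_rot": TCP orientation; "contact_force": force on the tool from outside, world axes, zero at the start; "moment": the same for the moment, N m; "width": finger opening in mm; "finger_force": force on a finger pad.
Only numpy, scipy, OpenCV 4.12 (cv2) and the standard library are available. Lean on these libraries where they do the work, as an engineer would, in place of code of your own. Each camera call takes 0.05 s, during which the arm holds its last target. There are 200 camera calls.

## Working session

There is one attempt and no reset: what is moved stays moved. The work goes in short steps, each a Python script; the robot and the scene stay as the last script left them, time stands still between calls to the robot, and variables do not carry over. Pictures are saved under pics/ and viewed, at most 17 in all, crops included, and the job is handed in when it is done.

```bash
ls; mkdir -p pics; python3 - <<'E'
from plant import bot
import cv2,numpy as np
for n in ("scene","side","wrist"):
    im=bot.camera(n); cv2.imwrite(f"pics/a_{n}.png",im[:,:,::-1]); 
    c=bot.get_calibration(n); print(n,{k:np.round(v,3).tolist() for k,v in c.items()})
s=bot.read_state();print(s)
a=[cv2.imread(f"pics/a_{n}.png") for n in("scene","side")]
E
```

```text
pics
scene {'fx': 528.572, 'fy': 528.572, 'cx': 279.6, 'cy': 208.809, 'view': [[0.389, 0.921, 0.002, -215.547], [-0.56, 0.234, 0.795, 259.39], [0.732, -0.31, 0.607, -1623.208], [0.0, 0.0, 0.0, 1.0]]}
side {'fx': 395.202, 'fy': 395.202, 'cx': 275.787, 'cy': 207.288, 'view': [[0.714, -0.699, -0.023, -402.181], [0.468, 0.452, 0.759, -319.914], [-0.52, -0.553, 0.65, -699.076], [0.0, 0.0, 0.0, 1.0]]}
wrist {'fx': 351.522, 'fy': 351.522, 'cx': 277.666, 'cy': 206.02, 'T_tool_cam': [[0.0, 0.954, 0.3, 81.933], [1.0, 0.0, -0.001, -0.293], [-0.001, 0.3, -0.954, -157.082], [0.0, 0.0, 0.0, 1.0]]}
{'t': 0.15, 'joint_pos': array([ 2.88077783e-01,  3.59237565e-01,  1.12827991e-02, -2.17480794e-04,
       -1.22410031e+00, -2.88126166e-01]), 'qvel': array([-0.00049394, -0.00245537,  0.0026338 ,  0.00116053,  0.00076137,
        0.00150287]), 'tau': array([ 1.39394037e-04, -5.83274567e+01,  2.93289685e+01,  7.00122759e+00,
        8.75052094e-03, -9.76538854e-05]), 'tcp_pos': array([ 6.74641880e+02, -5.25013813e-02,  2.25840635e+02]), 'eef_rot': array([-7.07063358e-01,  7.07149915e-01,  3.90106426e-04, -5.04365195e-04]), 'contact_force': array([ 0.6714515 , -0.38638647,  0.3113511 ]), 'moment': array([-0.00237409, -0.0431607 ,  0.02202415]), 'finger_force': 0.0, 'width': 87.579942310613}
```

View pics/a_scene.png

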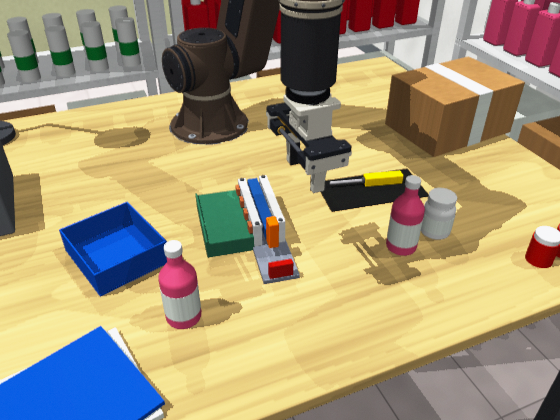

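View pics/a_side.png

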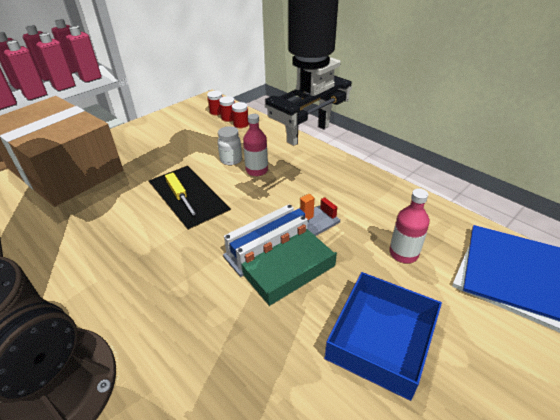

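The scene view shows the upright around (255,215), the ledge at (225,222), the bin at (115,245), the mat and punch at (375,188), and the bottles at (180,285) and (405,220) with the jar at (440,215). The side view shows copper heads at about (250,258), (268,250), (285,241) and (301,230).

```bash
cat > h.py <<'E'
from plant import bot
import numpy as np, cv2
from scipy.spatial.transform import Rotation as R
def cam(n):
    """fx,fy,cx,cy, T_world_cam now"""
    c=bot.get_calibration(n)
    if n=="wrist":
        s=bot.read_state();T=np.eye(4);T[:3,:3]=R.from_quat(s['eef_rot']).as_matrix();T[:3,3]=s['tcp_pos']
        W=T@np.array(c['T_tool_cam'])
    else: W=np.linalg.inv(np.array(c['view']))
    return c,W
def ray(cw,uv):
    c,W=cw; d=np.array([(uv[0]-c['cx'])/c['fx'],-(uv[1]-c['cy'])/c['fy'],-1.])
    return W[:3,3],W[:3,:3]@d
def pl(cw,uv,z):
    o,d=ray(cw,uv); return (o+d*(z-o[2])/d[2])
def proj(cw,P):
    c,W=cw; p=np.linalg.inv(W)@np.r_[P,1]; return np.array([c['cx']+c['fx']*p[0]/-p[2],c['cy']-c['fy']*p[1]/-p[2]])
def snap(n,name):
    cw=cam(n); im=bot.camera(n)[:,:,::-1].copy(); cv2.imwrite(f"pics/{name}.png",im); np.save(f"pics/{name}.npy",{'c':cw[0],'W':cw[1]},allow_pickle=True); return im,cw
def load(name):
    d=np.load(f"pics/{name}.npy",allow_pickle=True).item(); return cv2.imread(f"pics/{name}.png"),(d['c'],d['W'])
def mask(im,lo,hi): return cv2.inRange(cv2.cvtColor(im,cv2.COLOR_BGR2HSV),np.array(lo),np.array(hi))
def blobs(m,amin=20):
    cs,_=cv2.findContours(m,cv2.RETR_EXTERNAL,cv2.CHAIN_APPROX_NONE)
    return sorted([c for c in cs if cv2.contourArea(c)>=amin],key=cv2.contourArea,reverse=True)
def down(yaw):
    "tool down, closing axis (tool y) at angle yaw from world x"
    y=np.array([np.cos(yaw),np.sin(yaw),0]);z=np.array([0,0,-1.]);return R.from_matrix(np.c_[np.cross(y,z),y,z]).as_quat()
E
python3 - <<'E'
from h import *
np.set_printoptions(precision=1,suppress=True)
S=cam("scene");D=cam("side")
def p(n,c,uv,z): print(n,pl(c,uv,z)[:2])
for n,uv,z in [("bin rim L",(62,240),60),("bin rim top",(122,206),60),("bin rim R",(166,246),60),("bin low front",(109,290),0),("green TL",(197,195),38),("green BL",(209,253),38),("cheek far end R",(264,177),68),("cheek near end R",(285,221),68),("stop",(280,268),50),("grip top",(272,220),98),("mat r",(432,197),4),("mat l",(328,208),4),("mat tl",(320,185),4),("mat tr",(410,172),4),("pt tip",(330,184),17),("pt hnd",(402,179),17),("b1 base",(183,320),0),("b2 base",(404,247),0),("jar",(440,232),0)]: p(n,S,uv,z)
print('side')
for n,uv,z in [("bin",(363,277),60),("bin",(440,314),60),("bin",(414,384),60),("bin",(328,345),60),("head1",(250,258),50),("head4",(301,230),50),("mat",(189,166),4),("mat",(149,183),4),("mat",(230,208),4),("mat",(187,226),4),("tip",(193,213),17),("hnd",(170,175),17),("b1",(405,255),0),("b2",(257,170),0),("jar",(229,160),0),("grip top",(307,199),98)]: p(n,D,uv,z)
im=cv2.imread("pics/a_side.png")[185:305,215:350]; cv2.imwrite("pics/a_c.png",cv2.resize(im,None,fx=5,fy=5,interpolation=cv2.INTER_CUBIC))
E
```

```text
bin rim L [ 473.3 -456.7]
bin rim top [ 402.6 -321.8]
bin rim R [ 575.4 -261.8]
bin low front [ 593.1 -390.3]
green TL [ 396.5 -147.8]
green BL [ 605.9 -181.2]
cheek far end R [428.4  12.4]
cheek near end R [603.5  -8.1]
stop [715.9 -67.2]
grip top [624.4 -46.6]
mat r [583.9 399.9]
mat l [524.2 140.1]
mat tl [429.1 165.6]
mat tr [467.2 413.7]
pt tip [451.5 182.1]
pt hnd [502.7 363. ]
b1 base [ 727.5 -272.4]
b2 base [712.6 233.3]
jar [700.5 338.9]
side
bin [ 547.  -269.4]
bin [ 574.8 -421.3]
bin [ 426.2 -456.4]
bin [ 382.2 -315.9]
head1 [427.  -60.9]
head4 [567.8 -80.5]
mat [571.8 388.4]
mat [440.4 401. ]
mat [533.6 144.4]
mat [412.5 168.8]
tip [445.3 185.4]
hnd [496.8 373.1]
b1 [ 713.3 -275.5]
b2 [705.3 226.3]
jar [681.1 329.8]
grip top [617.2 -52.7]
```

View pics/a_c.png

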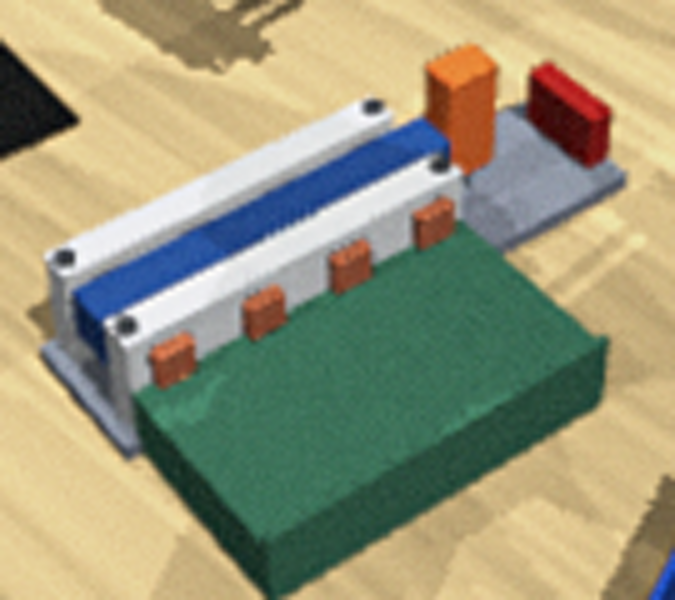

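All four pins are present. The guide's +x runs nearly along world +x, with a yaw of about -8°, and its entry cheek faces world +y. Next I'll take close looks with the wrist camera.

```bash
python3 - <<'E'
from h import *
np.set_printoptions(precision=1,suppress=True)
bot.move_ptp([525,-45,230],down(np.pi)); bot.pause(.3); snap("wrist","w_up"); print(bot.read_state()['tcp_pos'])
bot.move_ptp([480,230,200],down(np.pi)); bot.pause(.3); snap("wrist","w_mat"); s=bot.read_state();print(s['tcp_pos'],s['t'],s['contact_force'])
E
```

```text
[525.4 -44.9 229.5]
[480.3 229.4 200.1] 2.6083 [ 0.8  0.2 -0. ]
```

View pics/w_up.png

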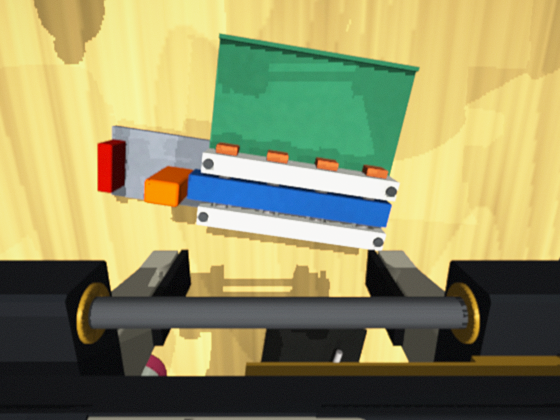

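View pics/w_mat.png

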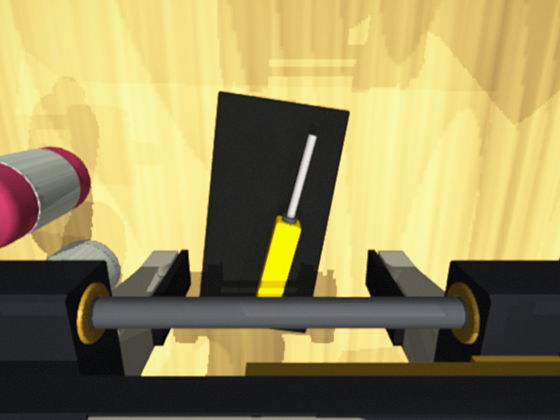

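The first picture shows the upright with cheek screws at (208,163), (391,191), (204,217) and (378,241). The second shows the punch shank from its tip at (313,136) to the handle front at (290,220) on the mat, and the jar and bottle are clear of it.

```bash
cat > up.py <<'E'
from h import *
def screws(im,cw):
    g=cv2.cvtColor(im,cv2.COLOR_BGR2GRAY); out=[]
    for uv in [(391,191),(208,163),(378,241),(204,217)]:
        x,y=uv; p=g[y-8:y+9,x-8:x+9]; m=(p<110).astype(np.uint8)
        n,l,st,ce=cv2.connectedComponentsWithStats(m); i=min(range(1,n),key=lambda i:np.hypot(*(ce[i]-8)))
        out.append(pl(cw,ce[i]+[x-8,y-8],68)[:2])
    return np.array(out)
E
python3 - <<'E'
from up import *
np.set_printoptions(precision=2,suppress=True)
im,cw=load("w_up"); P=screws(im,cw); print(P)
O=P.mean(0); v=(P[1]-P[0]+P[3]-P[2])/2; print("O",O,"yaw",np.degrees(np.arctan2(v[1],v[0])),"len",np.linalg.norm(v),"w",np.linalg.norm((P[2]+P[3]-P[0]-P[1])/2))
w=(P[2]+P[3]-P[0]-P[1]); print("yaw y",np.degrees(np.arctan2(-w[0],w[1])))
im,cw=load("w_mat"); m=mask(im,(22,120,120),(35,255,255)); m[255:]=0
c=blobs(m)[0].reshape(-1,2); print(c.min(0),c.max(0))
vx,vy,x0,y0=cv2.fitLine(c.astype(np.float32),cv2.DIST_L2,0,.01,.01).ravel()
hs=cv2.cvtColor(im,cv2.COLOR_BGR2HSV); roi=np.zeros(im.shape[:2],np.uint8); roi[128:215,270:340]=1
g=cv2.cvtColor(im,cv2.COLOR_BGR2GRAY); ys,xs=np.nonzero((g>90)&(roi>0)&(hs[...,1]<80)); k=(xs>280)&(xs<330); pts=np.c_[xs,ys][k]
print(len(pts),pts.min(0),pts.max(0))
a=np.polyfit(pts[:,1],pts[:,0],1); tip=(np.polyval(a,pts[:,1].min()),pts[:,1].min()); b=(np.polyval(a,216),216)
T=pl(cw,tip,17)[:2];B=pl(cw,b,17)[:2];d=T-B;print("tip",T,"base",B,"len",np.linalg.norm(d),"dir",np.degrees(np.arctan2(d[1],d[0])))
E
```

```text
[[419.38 -41.15]
 [589.05 -67.61]
 [426.99  10.05]
 [596.99 -16.14]]
O [508.1  -28.71] yaw -8.810865947219728 len 171.86200277296638 w 51.92011022758068
yaw y -8.616821476683763
[218   0] [559 254]
690 [287 134] [316 214]
tip [446.97 182.31] base [467.68 264.95] len 85.19716454740805 dir -104.06859065225764
```

```bash
python3 - <<'E'
from h import *
np.set_printoptions(precision=2,suppress=True)
a=np.radians(-104.07);u=np.array([np.cos(a),np.sin(a)]);T=np.array([447,182.3]);g=T-110*u
q=down(a-np.pi/2)
bot.move_gripper(60,30); bot.move_ptp([*g,100],q); bot.line_to([*g,8],120)
bot.move_gripper(10,60); s=bot.read_state();print(s['width'],s['finger_force'],s['contact_force'],s['tcp_pos'],s['t'])
bot.line_to([*g,70],100); s=bot.read_state();print(s['width'],s['contact_force'],s['moment'])
# pre-pose: station 1, tip 25 mm outside the entry cheek
snap("wrist","w_hold"); snap("scene","s_hold"); snap("side","d_hold")
E
```

```text
25.567222186959324 59.99815821647644 [-0.7  -1.06  2.46] [473.76 289.06   8.12] 5.425
25.389897235846387 [ 1.44  0.32 -1.27] [-0.02  0.01 -0.01]
```

View pics/w_hold.png

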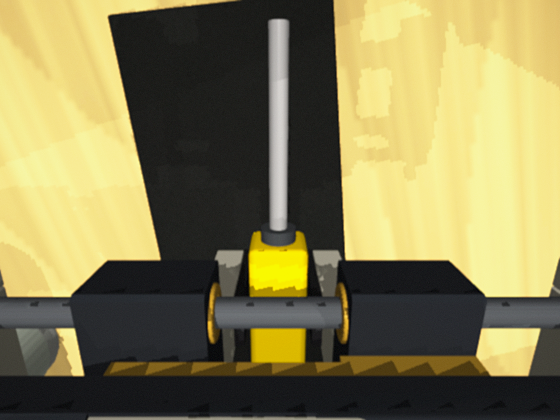

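```bash
cat > pu.py <<'E'
from h import *
O=np.array([508.1,-28.7]);YAW=np.radians(-8.75)
ex=np.array([np.cos(YAW),np.sin(YAW)]);ey=np.array([-ex[1],ex[0]])
W=lambda x,y:O+x*ex+y*ey
Q=down(YAW+np.pi)
def tiptool(im,xt=110):
    """tip (tool frame) from wrist image; tool x of tip assumed"""
    hs=cv2.cvtColor(im,cv2.COLOR_BGR2HSV)
    m=((hs[...,1]<60)&(hs[...,2]>90)).astype(np.uint8); m[220:]=0; m[:,:240]=0; m[:,320:]=0
    c=[b for b in blobs(m,200)][0].reshape(-1,2); r=c[:,1].min()
    k=(c[:,1]<r+60)&(c[:,1]>r+5); col=np.median([ (c[c[:,1]==y,0].min()+c[c[:,1]==y,0].max())/2 for y in np.unique(c[k,1])])
    ca=bot.get_calibration("wrist");T=np.array(ca['T_tool_cam']);o,d=ray((ca,T),(col,r))
    return (col,r),o+d*(xt-o[0])/d[0]
E
python3 - <<'E'
from pu import *
np.set_printoptions(precision=2,suppress=True)
im,_=load("w_hold"); print(tiptool(im))
# shank line near handle
ca=bot.get_calibration("wrist");T=np.array(ca['T_tool_cam']);
print(proj((ca,T),np.array([110,0,-9.])),proj((ca,T),np.array([20,0,-9.])))
P=W(-72,60)+110*ey; bot.move_ptp([*P,110],Q); bot.line_to([*P,42],80); bot.pause(.3)
s=bot.read_state();print(s['tcp_pos'],s['width'],s['contact_force'])
snap("wrist","w_p1"); a,_=snap("scene","s_p1"); b,_=snap("side","d_p1")
A=cv2.resize(a[150:260,180:330],(750,550)[::1],interpolation=cv2.INTER_CUBIC);cv2.imwrite("pics/s_p1c.png",A)
cv2.imwrite("pics/tmp.png",cv2.resize(b[170:290,200:340],(700,600)))
E
```

```text
((np.float64(278.0), np.int32(19)), array([110.  ,  -0.18,  -6.31]))
[278.48  17.52] [278.31 238.2 ]
[462.96 150.4   42.36] 25.73517791255712 [ 0.23  0.31 -2.51]
```

View pics/w_p1.png

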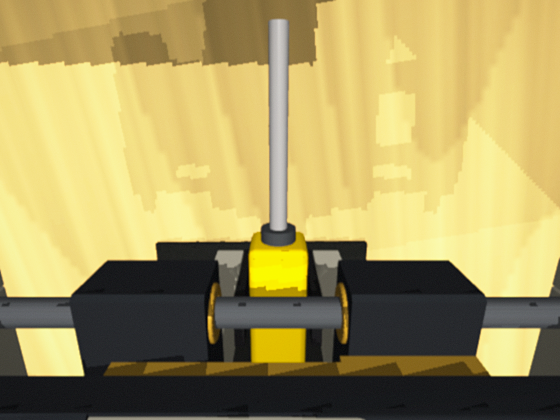

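View pics/s_p1c.png

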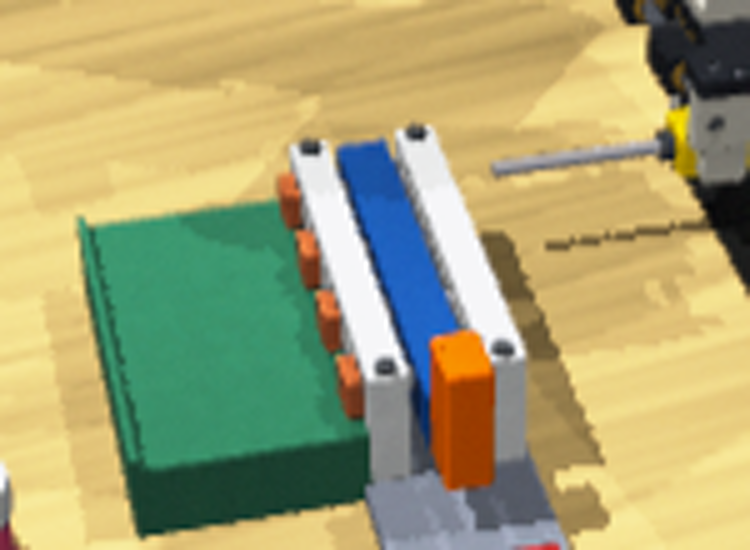

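```bash
cat >> pu.py <<'E'
L=[110.0]
def drive(x,z=41.7,y0=60,y1=-42):
    log=[]
    def go(y,v):
        P=W(x,y)+L[0]*ey; bot.line_to([*P,z],v); s=bot.read_state()
        f=s['contact_force']; log.append((round(y),round(f[:2]@ex,1),round(f[:2]@ey,1),round(f[2],1),round(s['width'],1))); return f
    for y in [y0,26]+list(np.arange(14,y1,-14))+[y1]:
        f=go(y,60)
        if abs(f[:2]@ex)>12 or f[:2]@ey>32 or abs(f[2])>14: print("STOP",log); return False
    print(log); return True
E
python3 - <<'E'
from pu import *
np.set_printoptions(precision=2,suppress=True)
print(drive(-72)); print(bot.read_state()['t'])
a,_=snap("scene","s_d1"); b,_=snap("side","d_d1"); im,_=snap("wrist","w_d1"); print(tiptool(load("w_p1")[0]))
cv2.imwrite("pics/d_d1c.png",np.hstack([cv2.resize(b[170:300,210:350],(400,371)),cv2.resize(a[150:260,180:330],(400,371))]))
E
```

```text
[(60, np.float64(0.2), np.float64(0.1), np.float64(-1.8), 25.3), (26, np.float64(-0.2), np.float64(0.3), np.float64(-2.4), 25.4), (14, np.float64(0.6), np.float64(5.8), np.float64(-2.6), 25.5), (0, np.float64(1.5), np.float64(4.7), np.float64(-2.0), 25.6), (-14, np.float64(0.5), np.float64(4.8), np.float64(-2.0), 25.7), (-28, np.float64(0.1), np.float64(0.4), np.float64(-1.7), 25.5), (-42, np.float64(0.6), np.float64(0.1), np.float64(-1.7), 25.8)]
True
11.275
((np.float64(278.5), np.int32(19)), array([110.  ,   0.06,  -6.45]))
```

View pics/d_d1c.png

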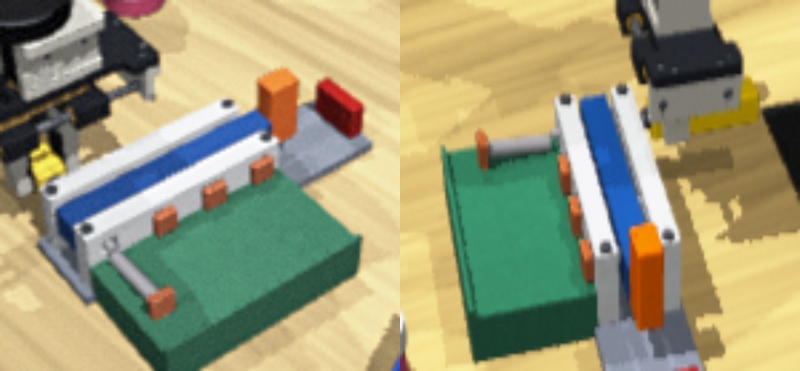

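Pin 1 is out on the ledge and straight. I'll drive the rest the same way, checking the punch in the grip after each.

```bash
python3 - <<'E'
from pu import *
np.set_printoptions(precision=2,suppress=True)
prev=-72
for x in (-24,24,72):
    P=W(prev,60)+L[0]*ey; bot.line_to([*P,41.7],150)
    P=W(x,60)+L[0]*ey; bot.line_to([*P,41.7],150)
    im=bot.camera("wrist")[:,:,::-1].copy(); uv,_=tiptool(im); print(x,uv)
    if abs(uv[0]-278.5)>3 or abs(uv[1]-19)>4: print("SHIFT");cv2.imwrite("pics/shift.png",im);break
    if not drive(x): break
    prev=x
else:
    P=W(prev,70)+L[0]*ey; bot.line_to([*P,41.7],150)
print(bot.read_state()['t'])
a,_=snap("scene","s_d4"); b,_=snap("side","d_d4")
cv2.imwrite("pics/d_d4c.png",np.hstack([cv2.resize(b[170:300,210:350],(400,371)),cv2.resize(a[150:260,180:330],(400,371))]))
E
```

```text
-24 (np.float64(278.5), np.int32(19))
[(60, np.float64(0.4), np.float64(-0.9), np.float64(-1.4), 25.6), (26, np.float64(-0.0), np.float64(0.6), np.float64(-2.5), 25.7), (14, np.float64(1.2), np.float64(4.2), np.float64(-1.5), 25.2), (0, np.float64(0.8), np.float64(5.0), np.float64(-1.8), 25.6), (-14, np.float64(2.1), np.float64(5.3), np.float64(-3.4), 25.8), (-28, np.float64(0.1), np.float64(0.5), np.float64(-1.5), 25.5), (-42, np.float64(-0.3), np.float64(0.3), np.float64(-2.4), 25.6)]
24 (np.float64(278.5), np.int32(19))
[(60, np.float64(-0.2), np.float64(0.0), np.float64(-1.9), 25.7), (26, np.float64(-0.0), np.float64(0.3), np.float64(-2.2), 25.8), (14, np.float64(1.3), np.float64(3.8), np.float64(-1.6), 25.7), (0, np.float64(1.0), np.float64(5.6), np.float64(-2.4), 26.0), (-14, np.float64(2.5), np.float64(4.7), np.float64(-2.7), 25.7), (-28, np.float64(-0.4), np.float64(-0.1), np.float64(-2.8), 25.4), (-42, np.float64(-0.3), np.float64(0.4), np.float64(-2.9), 25.8)]
72 (np.float64(278.5), np.int32(19))
[(60, np.float64(0.0), np.float64(-0.0), np.float64(-1.9), 25.7), (26, np.float64(0.4), np.float64(0.6), np.float64(-2.5), 25.6), (14, np.float64(0.9), np.float64(4.5), np.float64(-2.6), 25.5), (0, np.float64(1.6), np.float64(4.1), np.float64(-1.1), 25.6), (-14, np.float64(1.2), np.float64(4.2), np.float64(-2.6), 25.7), (-28, np.float64(-0.3), np.float64(-0.1), np.float64(-2.6), 25.8), (-42, np.float64(0.9), np.float64(1.0), np.float64(-3.1), 25.3)]
24.925
```

View pics/d_d4c.png

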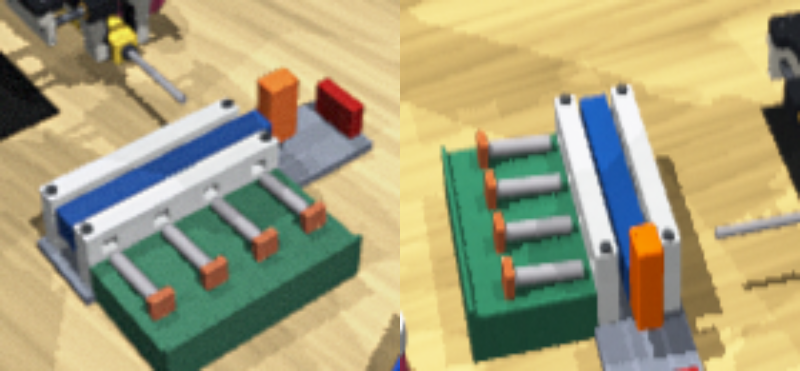

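All four pins lie straight on the ledge. Next I'll put the punch back on the mat and slide the bar.

```bash
python3 - <<'E'
from pu import *
np.set_printoptions(precision=2,suppress=True)
a=np.radians(-104.07);u=np.array([np.cos(a),np.sin(a)]);g=np.array([447+12,182.3])-110*u;q=down(a-np.pi/2)
s=bot.read_state(); p=s['tcp_pos']; bot.line_to([p[0],p[1],75],150)
bot.move_ptp([*g,75],q); bot.line_to([*g,14],100); bot.line_to([*g,8.6],20); s=bot.read_state(); print(s['contact_force'],s['width'])
bot.move_gripper(60); bot.line_to([*g,110],150)
qs=[down(YAW+k*np.pi/2) for k in (1,-1)]; P=W(119,0)
js=[bot.solve_ik([*P,180],q) for q in qs]; cur=np.array(bot.read_state()['joint_pos'])
print(js); i=int(np.argmin([np.abs(np.array(j)-cur).max() if j is not None else 9 for j in js])); q=qs[i]
bot.move_ptp([*P,180],q); bot.line_to([*P,62],120)
bot.move_gripper(10,40); s=bot.read_state(); print(s['width'],s['contact_force'],s['t'])
for d in list(range(8,49,8))+[50,51.5,53,54.5,56]:
    bot.line_to([*W(119+d,0),62],60); s=bot.read_state(); f=s['contact_force']; print(d,f[:2]@ex,s['tcp_pos'][:2]@ex)
    if d>48 and f[:2]@ex<-14: break
snap("scene","s_b"); 
bot.move_gripper(60); p=s['tcp_pos']; bot.line_to([p[0],p[1],200],150)
a,_=snap("scene","s_b2");b,_=snap("side","d_b2");print(bot.read_state()['t'])
cv2.imwrite("pics/b2c.png",np.hstack([cv2.resize(b[140:310,150:370],(400,310)),cv2.resize(a[150:290,180:360],(400,310))]))
E
```

```text
[-0.51 -0.06 -2.39] 25.85621310943922
[array([ 0.24,  0.31, -0.16,  0.  , -1.09, -1.96]), array([ 0.24,  0.31, -0.16,  0.  , -1.09,  1.18])]
21.823692245779753 [-0.08  1.33  0.65] 32.2
8 2.0644280836119417 634.1691737517773
16 2.0297929465742985 642.115367854297
24 1.5277014701279241 650.0224903835085
32 1.9438668469124813 657.9456103424131
40 0.831489849640161 665.8887249011801
48 1.6817130777497806 673.8172927961205
50 -1.5554126485296933 675.2154264385696
51.5 -5.683939786719126 675.5934373685421
53 -12.21648848295056 675.5960107121614
54.5 -17.776009430714012 675.6200388273165
36.95
```

View pics/b2c.png

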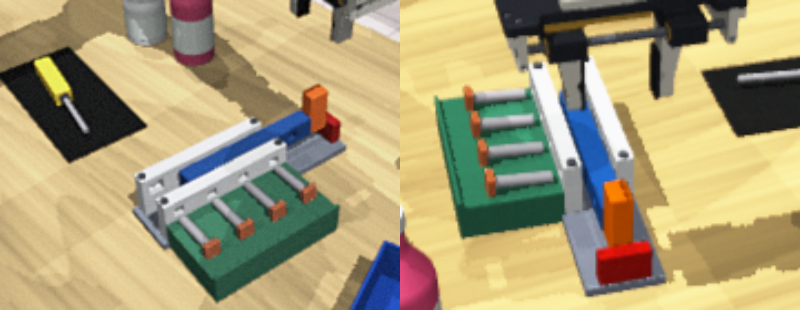

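The bar is against the red stop: the tool stopped moving while the force rose. The punch lies flat on the mat. Next I'll find the bin.

```bash
cat > binf.py <<'E'
from pu import *
def look_bin(name="w_bin"):
    im,cw=snap("wrist",name); m=mask(im,(100,80,40),(130,255,255)); m[250:]=0
    b=cv2.convexHull(blobs(cv2.morphologyEx(m,cv2.MORPH_OPEN,np.ones((5,5))),500)[0]).astype(np.float32).reshape(-1,2)
    # rim is the outermost silhouette seen from above: project hull on to z=60 and box it
    P=np.array([pl(cw,p,60)[:2] for p in b],np.float32); r=cv2.minAreaRect(P); return r
E
python3 - <<'E'
from binf import *
bot.move_ptp([480,-320,250],Q); bot.pause(.3)
print(look_bin(),bot.read_state()['t'])
E
```

```text
((496.35528564453125, -359.44366455078125), (178.0301971435547, 158.84617614746094), 16.548805236816406) 39.0667
```

View pics/w_bin.png

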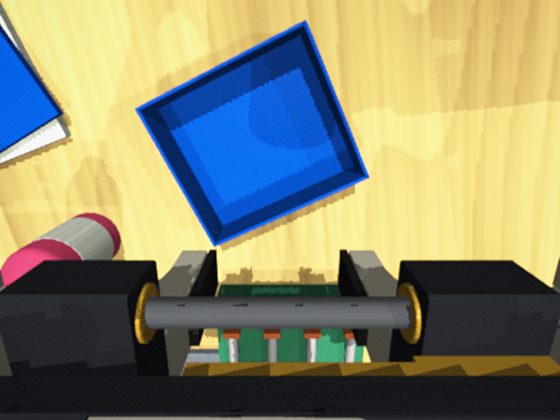

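```bash
cat >> binf.py <<'E'
def pick(x,y=-80,z=40.5):
    P=W(x,y); bot.move_gripper(26); bot.move_ptp([*P,110],Q); bot.line_to([*P,z],120)
    bot.move_gripper(4,40); s=bot.read_state(); w0=s['width']; bot.line_to([*P,115],150); w=bot.read_state()['width']; print(x,"width",w0,w,s['contact_force'].round(1)); return w>10
def drop(off):
    bot.move_ptp([480,-320,200],Q); bot.pause(.15); (c,sz,a)=look_bin("w_bin_l")
    if sz[0]<sz[1]: a-=90
    a=(a+45)%180-45; print("bin",np.round(c,1),np.round(sz,1),round(a,1))
    if abs(max(sz)-180)>12 or abs(min(sz)-160)>12: print("BIN?"); return False
    w=bot.read_state()['width']; a=np.radians(a); b=np.array([np.cos(a),np.sin(a)])
    P=np.array(c)+off*b; q=down(a+np.pi)
    bot.move_ptp([*P,115],q); bot.line_to([*P,38],150); print("w before release",w,bot.read_state()['width'])
    bot.move_gripper(30); bot.line_to([*P,120],200); return True
E
python3 - <<'E'
from binf import *
if pick(-72): drop(-40)
print(bot.read_state()['t'])
bot.move_ptp([480,-320,250],Q); snap("wrist","w_after1")
E
```

```text
-72 width 10.807171431720615 11.051670846304335 [-0.   0.4  3.9]
bin [ 496.4 -359.7] [178.  158.5] 16.5
w before release 10.457156540815205 10.58082148050842
46.2583
```

View pics/w_after1.png

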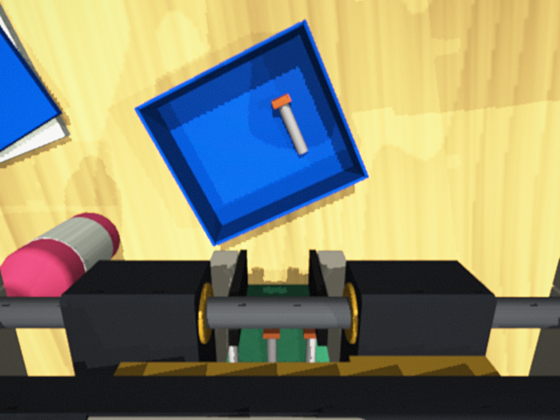

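Pin 1 is in the bin at (290,125). I'll do the remaining three.

```bash
sed -i 's/return w>10/return w>8/' binf.py; python3 - <<'E'
from binf import *
for x,o in ((-24,-13),(24,14),(72,40)):
    if not (pick(x) and drop(o)): print("FAIL");break
print(bot.read_state()['t'])
bot.move_ptp([480,-320,250],Q); bot.pause(.2); im,_=snap("wrist","w_after4"); 
bot.move_joints([0.288,0.0,0.012,0,-1.224,-0.288]); bot.pause(.3); a,_=snap("scene","s_e");b,_=snap("side","d_e")
cv2.imwrite("pics/e.png",np.hstack([cv2.resize(b[60:420,100:480],(400,379)),cv2.resize(a[140:340,50:480],(400,379))]))
E
```

```text
-24 width 10.816182955080901 10.608920332133566 [-1.2  0.7  4.9]
bin [ 496.3 -359.6] [178.  158.6] 16.6
w before release 10.558002263268198 10.880239286994128
24 width 10.765308646555187 10.773465310332899 [-0.4 -0.9  1.9]
bin [ 496.3 -359.6] [178.  158.6] 16.5
w before release 10.728535168387353 10.360508376604116
72 width 10.782854928847298 10.948980125004997 [ 0.5 -1.1  2.4]
bin [ 496.4 -359.6] [178.  158.5] 16.5
w before release 10.454921601556869 10.76922524734292
66.7667
```

View pics/e.png

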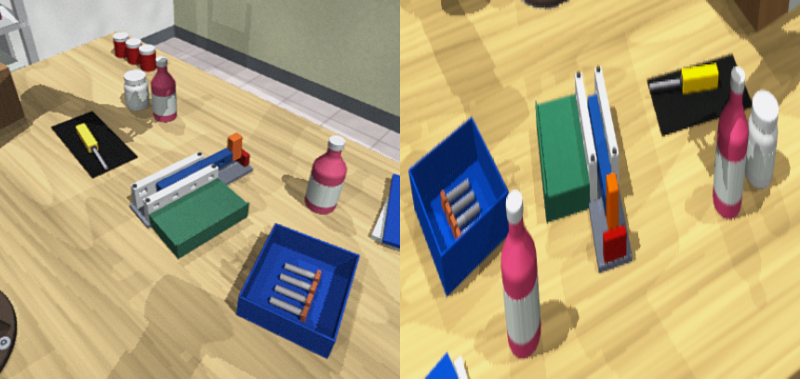

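The picture shows four pins in the bin, the bar at its stop, and the bottles and jar standing. The punch tip looks near the mat edge and may have been knocked, so I'll measure it.

```bash
python3 - <<'E'
from pu import *
np.set_printoptions(precision=1,suppress=True)
bot.move_gripper(88); bot.move_ptp([480,230,200],down(np.pi)); bot.pause(.3); im,cw=snap("wrist","w_mat2"); print(bot.read_state()['t'])
g=cv2.cvtColor(im,cv2.COLOR_BGR2GRAY)
E
```

```text
72.3333
```

View pics/w_mat2.png

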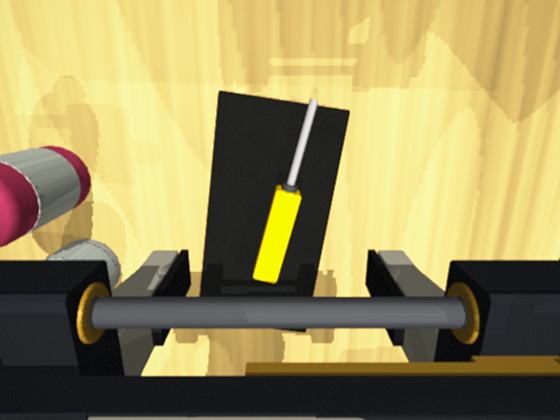

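The punch was knocked about 35 mm along its axis. Its tip at (314,99) is now at the mat edge, so I'll pick it up and lay it in the middle.

```bash
python3 - <<'E'
from pu import *
np.set_printoptions(precision=1,suppress=True)
im,cw=load("w_mat2")
T=pl(cw,(314,99),17)[:2];H=pl(cw,(265.5,281),17)[:2];B=pl(cw,(290.5,186),17)[:2]
a=np.arctan2(*(T-B)[::-1]); print(T,B,H,np.degrees(a),np.linalg.norm(T-B))
u=np.array([np.cos(a),np.sin(a)]); g=T-110*u; q=down(a-np.pi/2)
C=np.mean([pl(cw,p,4)[:2] for p in [(219,92),(349,110)]],0); print("mat end mid",C)
bot.move_gripper(60); bot.move_ptp([*g,110],q); bot.line_to([*g,8],100); bot.move_gripper(10,50); bot.line_to([*g,16],60)
# mat axis 79 deg; centre 130 mm in from the end; tip 95 mm past centre
m=np.radians(79.5); d=np.array([np.cos(m),np.sin(m)]); tip=C+36*d; n=tip+110*d; q2=down(m+np.pi/2)
bot.line_to([*n,16],80,q2); s=bot.read_state(); print(s['width']); bot.line_to([*n,8.5],20); bot.move_gripper(60); bot.line_to([*n,120],150)
bot.move_ptp([480,230,200],down(np.pi)); bot.pause(.3); im,_=snap("wrist","w_mat3")
bot.move_joints([0.288,0.0,0.012,0,-1.224,-0.288]); bot.pause(.3); a,_=snap("scene","s_f");b,_=snap("side","d_f")
cv2.imwrite("pics/f.png",np.hstack([cv2.resize(b[60:420,100:480],(400,379)),cv2.resize(im[60:350,150:400],(400,379))])); print(bot.read_state()['t'])
E
```

```text
[446.8 150.9] [467.7 233.9] [493.8 340.4] -104.15019002155961 85.60618089075462
mat end mid [473.9 152.9]
25.44451216745412
81.2
```

View pics/f.png

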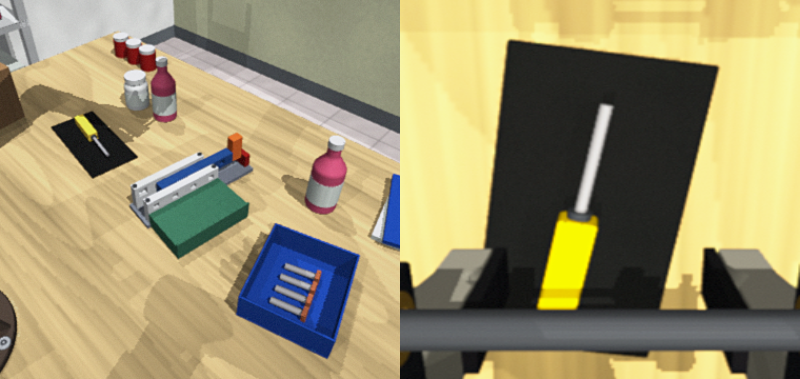

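The punch is centred on the mat, with its tip well inside the edge. The pins are in the bin and the bar is out.

```bash
python3 -c "
from plant import bot
print(bot.close_job())"
```

```text
the job is handed in; nothing more can be done
None
```

I handed the job in at about 81 s. All four pins were driven out with the punch and are in the blue bin, the blue bar is against its end stop, and the punch lies flat in the middle of the mat (it was knocked once, so I re-laid it); the bottles and jar are still standing.

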